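Put the square punch away in the tool drawer

TASK

Put the square steel punch away: pull the top drawer of the small grey cabinet out to its stop, lay the punch flat in the empty cradle between the two dark wooden ribs (either end first), let go of it, and then push the drawer fully home. Leave the lower drawer shut and leave the brass bosses and the hammer where they are.

Things in the scene. Friction and masses are not known exactly. Their poses are not given: they have to be found in the camera images.
- cabinet: small grey metal cabinet fixed on the bench with two pale wooden drawers one above the other; 240 mm deep (x) x 260 mm wide (y) x 160 mm high. Origin at the centre of its underside; its -x axis points out of the front, towards the robot, the way the drawers come out. The whole cabinet may stand left or right of centre, a little turned
- top_drawer (a joint): travel of the top drawer in m: 0 fully home, 0.15 out at its stop; starts at 0 to 0.015. It slides with about 2 N of friction and stays where it is left. Its front is 250 mm wide, 12 mm thick, its upper edge 155 mm above the bench and 64 mm above the drawer's floor; side walls rise 32 mm above the floor
- top_drawer_pull (a point): middle of the top drawer's steel bar handle: a horizontal bar, 10 mm diameter, 110 mm long along y, a post at each end, 40 mm of clear space between bar and drawer front. It is 130 mm above the bench, 30 mm below the cabinet's top. Axes parallel to the cabinet's; moves with the drawer
- cradle (a point): middle of the empty cradle's floor in the top drawer, 91 mm above the bench, 134 mm behind the bar and 45 mm right of it seen from the robot; axes as the cabinet's. Two dark wooden ribs along x, 130 mm long, 6 wide, 7 high, 26 mm clear between them. Right drawer wall 60 mm away; to the left, from 80 mm, two fixed round punches 12 mm high. Drawer fully out: 73 mm in front of the cabinet's front
- punch_mid (a point): centre of the punch: a plain steel bar tool 110 mm long along its x axis, 18 x 18 mm square from x = -55 to +30 mm, then a 14 mm round tip to +55 mm; about 0.25 kg, mass centre about 6 mm to the -x side. It lies loose on the steel block, 9 mm above the block's top, z up, x roughly away from the robot; the bosses are on its +y side
- punch: the same punch; origin under its middle, on its underside, axes as at punch_mid
- block: dark steel bench block, 130 (x) x 160 (y) x 55 mm high, fixed on a dark wooden board 18 mm thick, its top 73 mm above the bench; origin at the centre of its underside. It stands on the other side of the bench from the cabinet
- boss1: turned brass boss (flanged button), 30 mm diameter, 12 mm high, standing loose on the steel block about 95 mm to the +y side of the punch; origin at the centre of its underside. Not to be disturbed
- boss2: turned brass boss (flanged button), 30 mm diameter, 12 mm high, standing loose on the steel block about 95 mm to the +y side of the punch; origin at the centre of its underside. Not to be disturbed
- boss3: turned brass boss (flanged button), 30 mm diameter, 12 mm high, standing loose on the steel block about 95 mm to the +y side of the punch; origin at the centre of its underside. Not to be disturbed
- hammer: small ball-pein hammer, 180 mm long along x, 28 mm high, wooden handle towards the robot, lying loose on the wooden board beyond the block; origin under the handle, 30 mm from its end. Not to be disturbed
- low_drawer (a joint): travel of the lower drawer in m, 0 shut; same handle 75 mm lower (55 mm above the bench). It starts shut and must stay shut
Things that resemble listed ones, but are neither listed nor needed, are in the scene too. What is shaped like the punch but pink or purple is not meant.

How it is judged:
On the way, in this order (a step that is already met when the one before it is completed fails the run):
1. the top drawer is pulled out to its stop (value of joint top_drawer above 0.145 m), for 0.2 s.
2. the punch lies in the cradle of the drawn-out drawer, let go (y of punch_mid in the frame of cradle between -0.006 and 0.006 m and z of punch_mid in the frame of cradle between 0.004 and 0.013 m and x of punch_mid in the frame of cradle between -0.03 and 0.035 m and angle between the x axis of punch_mid and the x axis of cradle, either way round below 0.15 rad and contact force between the fingers and punch below 0.1 N and value of joint top_drawer above 0.1 m), for 0.2 s.
At the end, for the whole second after the job is handed in: Top drawer home within 5 mm, lower one within 10 mm; punch at rest in the cradle, let go: its centre within 6 mm of the cradle's middle line, 4 to 13 mm above its floor, at most 30 mm nearer or 35 mm farther along it than its middle, parallel to the ribs within 0.15 rad, either way round (y of punch_mid in the frame of cradle between -0.006 and 0.006 m and z of punch_mid in the frame of cradle between 0.004 and 0.013 m and x of punch_mid in the frame of cradle between -0.03 and 0.035 m and angle between the x axis of punch_mid and the x axis of cradle, either way round below 0.15 rad and contact force between the fingers and punch below 0.1 N and value of joint top_drawer below 0.005 m and value of joint low_drawer below 0.01 m and linear speed of punch below 0.02 m/s); the robot touches nothing.
It fails at once if a brass boss is moved by more than 15 mm (distance of any of boss1, boss2, boss3 from where it was at the start of the episode above 0.015 m).
It fails at once if the hammer is moved by more than 20 mm (distance of hammer from where it was at the start of the episode above 0.02 m).
It fails at once if the lower drawer is pulled open by more than 20 mm (value of joint low_drawer above 0.02 m).
It also fails if it takes over 67 s, if anything falls off the work surface, if the arm or the gripper's body presses on something with over 40 N, if the wrist force passes 120 N, or if a joint passes its speed limit or range.

ROBOT

A 7-joint arm with a two-finger parallel gripper is mounted at the origin on the work surface. World frame = base frame: x ahead of the robot, y to its left, z up, the work surface at z = 0. Lengths are in m, angles in rad, forces in N, time in s.
With the tool pointing down it reaches from about 0.4 to 0.875 m from the base axis. Payload 6.5 kg.
Tool frame: the origin (TCP) lies on the centre line of the jaws, within the pads' length; the fingertips stand 14 mm ahead of it and the grasp point (between the pads) lies 5 mm behind it; z points along the fingers, y is the line along which they close (so a half turn about z gives the same grasp; the last joint's range is limited). The gripper opens to 88 mm and grips with 3 to 60 N. Pads are 18 mm wide; open, the fingers measure 123 mm over their backs; the gripper's body (75 mm by 187 mm) begins 45 mm behind the grasp point.
Start: joints at [1.095, 0.536, -0.004, 1.538, 0.003, 1.067, -0.071], TCP at [0.259, -0.596, 0.253] pointing down, gripper open.
Joint ranges: [-2.7, 2.7], [-0.37, 2.16], [-1.27, 1.26], [0.24, 2.4], [-1.31, 4.45], [0.19, 1.91], [-2.76, 2.76]. Speed limits (rad/s): [2.39, 2.39, 3.14, 3.14, 3.14, 3.14, 3.14].

INTERFACE

Orientations are given as [roll, pitch, yaw] about the fixed x, y, z axes, in that order (R = Rz(yaw) Ry(pitch) Rx(roll)).
In Python, from workcell import status, cams, job_done, spotter gives the robot as it stands. The module is installed in compiled form; this text tells all that it offers.
- The arm moves only by the tool carry_out, never from a script. Its argument "motion" is one flat list of numbers, 7 for each row, row after row: the turn, a rotation vector about the tool's x, y, z normalised to -1 to 1, where 1 is 5 degrees, then the shift along the tool's x, y, z normalised to -1 to 1, where 1 is 40 mm, then the finger opening in mm, from 0 to 88.1. A call has 1 to 12 rows; each row shifts and turns the commanded pose from where the row before left it, along the tool's axes as they then stand; what a row does not reach is not made up. A row lasts 1/10 s, in which the tool goes at most 50 mm and 8.59 degrees, less where a joint would pass 70% of its speed; a pose out of reach is approached as far as the arm can. A call with a number of a shift or a turn outside -1 to 1 is refused whole. A call with a gripper value outside its range is refused whole. The fingers move at their own pace and stop on an object; the grip force is fixed at half the most. Time passes only in rows, so rows that do not move let the fingers close. It gives the time, the measured TCP pose, the force, the opening and the grip force at its end, in the units of the state.
- status.state(): the state, without advancing time (a new reading comes with each control period).
- cams.get_image(name): name is "scene" or "top" or "wrist"; returns (picture, depth): 480x640x3 uint8, red, green, blue; 480x640 float32, m along the optical axis (not along the pixel's ray), 0 where there is no reading.
- cams.camera_params(name): a dict with "fx", "fy", "cx", "cy" (pixels), "extrinsics" (4x4, takes a point from world to camera coordinates); the wrist camera has in their place "T_tool_cam" (4x4, takes a point from camera to tool coordinates, whose origin is the TCP and whose axes are the flange's). Camera axes: x right, y up, looking along -z (the intrinsics and any distortion apply to the point x, -y, -z); pixel columns grow to the right and rows downward; lengths in m; the calibration is good to about 2 mm. A picture is of the moment at which its call begins: read the wrist's pose just before it. camera_params takes no time and is no camera call.
- job_done(): hands the job in; it is judged then, once.
Trained networks look in the newest picture that a camera, given by its name, has taken for a name from the list of things; names that differ only in an ending like _2 or _b are one class to them, and where a whole thing is asked for, a point or a joint stands for the part that bears it (a point fixed in the world has none). Each returns a list of dicts, best first, with "confidence" (0 to 1); they miss things now and then, are a little off and sometimes report something else, mostly with a low value. They report only what shows in the picture. A call takes as long as a camera call. They do not tell look-alikes from the thing itself.
- spotter.spot_in(query, camera): "location" ([column, row] in pixels, amid what is visible of it).
The state is a dict: "time_s": time; "joint_positions": joint angles; "joint_velocities": joint speeds; "joint_torque": joint torques, N m; "tcp_pos": TCP position; "tool_rot": TCP orientation; "force": force on the tool from outside, world axes, zero at the start; "torque": the same for the moment, N m; "grip_width": opening from 0.0 (shut) to 1.0 (fully open); "grasp_force": force on a finger pad.
Only numpy, scipy, OpenCV 4.12 (cv2) and the standard library are available. Lean on these libraries where they do the work, as an engineer would, in place of code of your own. Each camera call takes 0.05 s, during which the arm holds its last target. There are 200 camera calls.

## Working session

There is one attempt and no reset: what is moved stays moved. The work goes in short steps, Python scripts to look and compute and a tool call to move; the robot and the scene stay as the last step left them, time stands still between calls to the robot, and variables do not carry over. Pictures are saved under pics/ and viewed, at most 10 in all, crops included, and the job is handed in when it is done.

Besides the shell and the picture viewer there is one more tool, called after ">>>" in YAML: its name, and indented under it one key for each argument. carry_out: Moves the arm, as the interface text tells. Scaled input: -1 to 1 covers 40 mm each way for a shift and 5 degrees each way for a turn. Its arguments: {"type":"object","properties":{"motion":{"type":"array","items":{"type":"number"}}},"required":["motion"]}

```bash
mkdir -p pics; cat > h.py <<'E'
import numpy as np, cv2
from scipy.spatial.transform import Rotation as R
from workcell import status, cams, job_done, spotter
def toolT():
    s=status.state(); T=np.eye(4); T[:3,:3]=R.from_euler('xyz',s['tool_rot']).as_matrix(); T[:3,3]=s['tcp_pos']; return T
def grab(n):
    T=toolT(); im,d=cams.get_image(n); p=cams.camera_params(n)
    W=T@p['T_tool_cam'] if n=='wrist' else np.linalg.inv(p['extrinsics'])
    return im,d,p,W
def cloud(d,p,W):
    v,u=np.mgrid[:480,:640]
    P=np.stack([(u-p['cx'])/p['fx']*d,-(v-p['cy'])/p['fy']*d,-d],-1)
    return P@W[:3,:3].T+W[:3,3]
E
python3 - <<'E'
from h import *
s=status.state();print(s)
for n in ['scene','top']:
    im,d,p,W=grab(n); cv2.imwrite(f'pics/{n}0.png',im[...,::-1]); C=cloud(d,p,W); np.savez(f'{n}0.npz',im=im,C=C,d=d)
    print(n,{k:v for k,v in p.items() if k!='extrinsics'},W[:3,3].round(3))
    for q in ['cabinet','top_drawer_pull','punch','block','boss1','hammer','cradle']:
        for r in spotter.spot_in(q,n)[:4]:
            u,v=np.array(r['location']).round().astype(int); print(q,u,v,round(r['confidence'],2),C[v,u].round(3))
E
```

```text
{'time_s': 0.0, 'joint_positions': array([ 1.0947965 ,  0.53714961, -0.00440033,  1.5388347 ,  0.00260369,
        1.067317  , -0.07116508]), 'joint_velocities': array([-0.00123075, -0.00220953,  0.00013221,  0.00147934,  0.00061582,
       -0.00021324, -0.0016702 ]), 'joint_torque': array([-7.86034307e-04, -5.70970023e+01,  9.90208872e-01, -2.51602185e+01,
       -5.62943565e-02,  1.79625390e-02,  1.76404669e-04]), 'tcp_pos': array([ 0.25871048, -0.59566511,  0.25186515]), 'tool_rot': array([-3.13989588e+00,  1.47881165e-04,  4.09875591e-01]), 'force': array([ 0.09260477, -0.35394846, -0.50758879]), 'torque': array([ 0.01810901, -0.01191312, -0.00615582]), 'grasp_force': 0.0, 'grip_width': 1.0015198517643664}
scene {'fx': 618.940033573337, 'fy': 618.940033573337, 'cx': 320.17178035965577, 'cy': 229.96289106459142} [1.133 0.662 0.945]
cabinet 327 371 0.78 [0.789 0.245 0.159]
top_drawer_pull 403 309 0.87 [ 0.508  0.137 -0.002]
punch 316 185 0.76 [ 0.421 -0.262  0.017]
punch 195 191 0.74 [ 0.665 -0.413  0.021]
punch 253 188 0.65 [ 0.594 -0.263  0.091]
block 266 214 0.93 [ 0.609 -0.192 
[... 193 characters left out ...]
52 [0.615 0.318 0.001]
top {'fx': 615.3905330789044, 'fy': 615.3905330789044, 'cx': 317.1360978626944, 'cy': 234.24972145157184} [ 0.353 -0.057  1.181]
cabinet 175 150 0.73 [0.736 0.191 0.156]
cabinet 433 238 0.63 [ 0.589 -0.268  0.093]
top_drawer_pull 167 210 0.62 [0.636 0.208 0.123]
punch 433 340 0.79 [ 0.411 -0.273  0.019]
punch 505 214 0.67 [ 0.652 -0.425  0.02 ]
punch 433 238 0.62 [ 0.589 -0.268  0.093]
block 411 245 0.67 [ 0.58  -0.23   0.077]
block 168 209 0.31 [0.634 0.203 0.138]
boss1 390 268 0.66 [ 0.536 -0.189  0.087]
boss1 380 229 0.53 [ 0.609 -0.174  0.08 ]
boss1 381 251 0.48 [ 0.567 -0.174  0.086]
hammer 401 129 0.6 [ 0.82  -0.225  0.044]
cradle 166 212 0.66 [0.634 0.212 0.115]
```

View pics/top0.png

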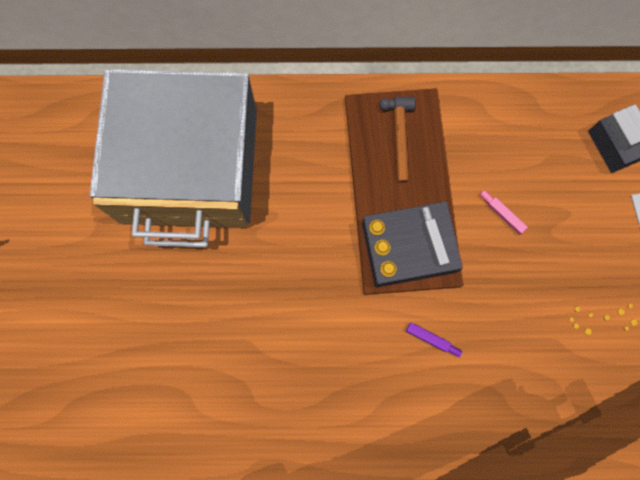

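```bash
python3 - <<'E'
from h import *
for n in ['top','scene']:
    z=np.load(f'{n}0.npz');C=z['C'];im=z['im'];d=z['d']
    def rect(m,name):
        P=C[m];r=cv2.minAreaRect(P[:,:2].astype(np.float32));print(n,name,m.sum(),np.round(r[0],4),np.round(r[1],3),round(r[2],2),np.median(P[:,2]).round(4))
    x,y,zz=C[...,0],C[...,1],C[...,2]; ok=d>0
    # cabinet top
    m=ok&(abs(zz-.16)<.008)&(y>.0)&(x>.4); nl,l,s,_=cv2.connectedComponentsWithStats(m.astype(np.uint8)); k=1+s[1:,4].argmax(); rect(l==k,'cabtop')
    m=ok&(abs(zz-.132)<.012)&(y>.05)&(y<.4)&(x>.45)&(x<.66); nl,l,s,_=cv2.connectedComponentsWithStats(m.astype(np.uint8))
    for k in range(1,nl):
        if s[k,4]>40: rect(l==k,'bar')
    m=ok&(abs(zz-.091)<.008)&(y<-.215)&(y>-.33)&(x>.5)&(x<.7); nl,l,s,_=cv2.connectedComponentsWithStats(m.astype(np.uint8))
    for k in range(1,nl):
        if s[k,4]>100: rect(l==k,'punch'); print(im[l==k].mean(0))
E
```

```text
top cabtop 19879 [0.7603 0.1996] [0.262 0.255] 87.81 0.1595
top bar 1154 [0.6141 0.1975] [0.071 0.255] 4.72 0.1335
top punch 583 [ 0.5948 -0.2722] [0.11  0.019] 14.99 0.0903
[187.66895369 186.32246998 189.54202401]
scene cabtop 22489 [0.7595 0.2031] [0.264 0.255] 87.8 0.1603
scene bar 523 [0.6022 0.2096] [0.12  0.039] 87.41 0.1342
scene bar 53 [0.649  0.3351] [0.022 0.004] 15.66 0.1314
scene punch 339 [ 0.5941 -0.2675] [0.112 0.024] 16.2 0.0901
[156.96755162 155.40707965 157.25663717]
```

The top view shows the cabinet at left with its handles at about (170,235). The block has the steel punch at (435,235) and the bosses at (380,250). The hammer is at (402,140), and the pink and purple decoys lie off the block. First I turn the jaws to close along the cabinet's x.

>>> carry_out:
  motion: [0, 0, -1, 0, 0, 0, 88, 0, 0, -1, 0, 0, 0, 88, 0, 0, -1, 0, 0, 0, 88, 0, 0, -1, 0, 0, 0, 88, 0, 0, -1, 0, 0, 0, 88, 0, 0, -1, 0, 0, 0, 88, 0, 0, -1, 0, 0, 0, 88, 0, 0, -1, 0, 0, 0, 88, 0, 0, -1, 0, 0, 0, 88, 0, 0, -1, 0, 0, 0, 88, 0, 0, -1, 0, 0, 0, 88, 0, 0, -1, 0, 0, 0, 88]

```text
time_s: 2.0
tcp_pos: [0.2589, -0.5962, 0.2527]
tool_rot: [-3.142, 0.0, 1.461]
force: [0.2, -0.0, -0.6]
grip_width: 0.998
grasp_force: 0.0
```

```bash
cat >> h.py <<'E'
def to(x,y,z,yaw,ref=None):
    "total shift in tool axes, units of 40 mm, after the turn (units of 5 deg) to tool-down at yaw deg"
    T=toolT(); Rt=R.from_euler('xyz',[np.pi,0,np.radians(yaw)]); turn=np.degrees((R.from_matrix(T[:3,:3]).inv()*Rt).as_rotvec())/5
    print('at',T[:3,3].round(4),np.round(status.state()['tool_rot'],3),'turn',turn.round(2),'shift',(Rt.as_matrix().T@(np.array([x,y,z])-T[:3,3])/.04).round(2))
E
python3 - <<'E'
from h import *
for n in ['top','scene']:
    z=np.load(f'{n}0.npz');C=z['C']; c=np.array([.760,.2005]); a=np.radians(-2.2); ex=np.array([np.cos(a),np.sin(a)]); ey=np.array([-ex[1],ex[0]])
    L=np.stack([(C[...,:2]-c)@ex,(C[...,:2]-c)@ey,C[...,2]],-1)
    m=(z['d']>0)&(L[...,0]<-.165)&(L[...,0]>-.23)&(abs(L[...,1])<.07)&(abs(L[...,2]-.13)<.012); P=L[m]
    f=abs(P[:,1])<.04
    print(n,m.sum(),'bar x',np.percentile(P[f,0],[5,50,95]).round(4),'y range',P[:,1].min().round(4),P[:,1].max().round(4),'z',np.percentile(P[f,2],[5,50,95]).round(4))
    t=(z['d']>0)&(abs(L[...,2]-.16)<.004)&(abs(L[...,0])<.14)&(abs(L[...,1])<.14); Q=L[t]; print('top x',np.percentile(Q[:,0],[.2,99.8]).round(4),'y',np.percentile(Q[:,1],[.2,99.8]).round(4))
    # slope of bar
    print(np.polyfit(P[f,1],P[f,0],1))
to(.52,.2,.28,87.8)
E
```

```text
top 396 bar x [-0.176  -0.1723 -0.1672] y range -0.0613 0.0582 z [0.1299 0.134  0.1379]
top x [-0.125   0.1262] y [-0.131   0.1286]
[ 0.00301877 -0.17199267]
scene 365 bar x [-0.1749 -0.1694 -0.1664] y range -0.0565 0.0633 z [0.1301 0.1341 0.1376]
top x [-0.1238  0.1259] y [-0.1271  0.1331]
[-0.00152314 -0.16996008]
at [ 0.2589 -0.5962  0.2527] [-3.142  0.     1.461] turn [-0.    0.   -0.82] shift [20.14  5.76 -0.68]
```

>>> carry_out:
  motion: [0, 0, -0.82, 0.85, 0.31, 0, 88, 0, 0, 0, 0.85, 0.31, 0, 88, 0, 0, 0, 0.85, 0.31, 0, 88, 0, 0, 0, 0.85, 0.31, 0, 88, 0, 0, 0, 0.85, 0.31, 0, 88, 0, 0, 0, 0.85, 0.31, 0, 88, 0, 0, 0, 0.85, 0.31, 0, 88, 0, 0, 0, 0.85, 0.31, 0, 88, 0, 0, 0, 0.85, 0.31, 0, 88, 0, 0, 0, 0.85, 0.31, 0, 88, 0, 0, 0, 0.85, 0.31, 0, 88, 0, 0, 0, 0.85, 0.31, 0, 88]

```text
time_s: 3.2
tcp_pos: [0.4277, -0.1946, 0.253]
tool_rot: [3.141, 0.0, 1.528]
force: [0.7, -0.4, 0.1]
grip_width: 0.992
grasp_force: 0.0
```

>>> carry_out:
  motion: [0, 0, 0, 0.85, 0.31, 0, 88, 0, 0, 0, 0.85, 0.31, 0, 88, 0, 0, 0, 0.85, 0.31, 0, 88, 0, 0, 0, 0.85, 0.31, 0, 88, 0, 0, 0, 0.85, 0.31, 0, 88, 0, 0, 0, 0.85, 0.31, 0, 88, 0, 0, 0, 0.85, 0.31, 0, 60, 0, 0, 0, 0.85, 0.31, 0, 50, 0, 0, 0, 0.85, 0.31, 0, 40, 0, 0, 0, 0.85, 0.31, 0, 32, 0, 0, 0, 0.85, 0.31, 0, 32, 0, 0, 0, 0.85, 0.31, 0, 32]

```text
time_s: 4.4
tcp_pos: [0.5937, 0.2066, 0.2527]
tool_rot: [3.141, 0.0, 1.528]
force: [-0.2, 0.6, -0.2]
grip_width: 0.479
grasp_force: 0.0
```

>>> carry_out:
  motion: [0, 0, 0, 0, 0, 0, 32, 0, 0, 0, 0, 0, 0, 32, 0, 0, 0, 0, 0, 0, 32]

```text
time_s: 4.7
tcp_pos: [0.5931, 0.2039, 0.2525]
tool_rot: [-3.141, 0.001, 1.527]
force: [0.2, -0.0, 0.3]
grip_width: 0.359
grasp_force: 0.0
```

```bash
python3 - <<'E'
from h import *
im,d,p,W=grab('wrist'); cv2.imwrite('pics/w1.png',im[...,::-1]); C=cloud(d,p,W); np.savez('w1.npz',im=im,C=C,d=d)
c=np.array([.760,.2005]); a=np.radians(-2.2); ex=np.array([np.cos(a),np.sin(a)]); ey=np.array([-ex[1],ex[0]])
L=np.stack([(C[...,:2]-c)@ex,(C[...,:2]-c)@ey,C[...,2]],-1)
m=(d>0)&(L[...,0]<-.155)&(L[...,0]>-.23)&(abs(L[...,1])<.045)&(abs(L[...,2]-.13)<.012); P=L[m]
print(m.sum()); 
if m.sum():print(np.percentile(P,[5,50,95],axis=0).round(4),np.polyfit(P[:,1],P[:,0],1))
print(p['T_tool_cam'].round(3),status.state()['grip_width']); to(.5886,.2072,.13,87.8)
E
```

```text
1805
[[-0.1749 -0.0399  0.1317]
 [-0.1703  0.0035  0.1344]
 [-0.1658  0.041   0.136 ]] [ 0.00247596 -0.17035875]
[[-0.001  0.964  0.266  0.068]
 [ 1.     0.001 -0.001 -0.001]
 [-0.001  0.266 -0.964 -0.132]
 [ 0.     0.     0.     1.   ]] 0.36411671365470105
at [0.5931 0.2037 0.2526] [-3.142e+00  1.000e-03  1.527e+00] turn [-0.    0.01 -0.07] shift [ 0.08 -0.12  3.07]
```

View pics/w1.png

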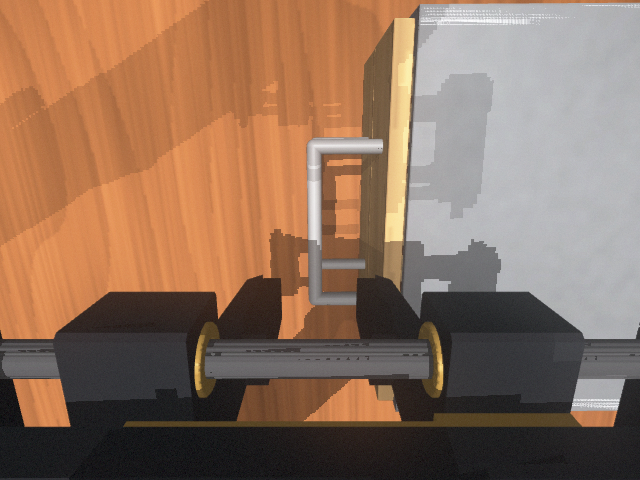

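The wrist view shows the bar running from row 145 to row 298 at column 315, between the open fingers (inner edges at 280 and 357). I check its extent along y.

```bash
python3 - <<'E'
from h import *
z=np.load('w1.npz');C=z['C'];im=z['im']
for v in (145,160,220,280,290,296): print(v,[C[v,u].round(4) for u in (313,316)])
m=(z['d']>0)&(abs(C[...,2]-.16)<.004)&(C[...,1]>0); print(np.percentile(C[m],[.3,99.7],axis=0).round(4))
v=np.arange(30,290,10)
pts=[]
for r in range(20,380,10):
    c=np.where(m[r])[0]
    if len(c): pts.append(C[r,c[0]][:2])
pts=np.array(pts);print(np.polyfit(pts[:,1],pts[:,0],1), pts[[0,-1]])
E
```

```text
145 [array([0.5916, 0.2635, 0.1346]), array([0.5935, 0.2634, 0.1348])]
160 [array([0.5911, 0.2539, 0.1356]), array([0.5931, 0.2538, 0.1349])]
220 [array([0.5892, 0.2132, 0.1346]), array([0.5912, 0.2133, 0.1354])]
280 [array([0.587 , 0.1687, 0.1342]), array([0.5892, 0.1693, 0.1359])]
290 [array([0.5867, 0.1612, 0.135 ]), array([0.5889, 0.1617, 0.1363])]
296 [array([0.5864, 0.1564, 0.135 ]), array([0.5886, 0.1564, 0.1352])]
[[0.6397 0.0738 0.1561]
 [0.8008 0.3331 0.1622]]
[-0.23949671  0.70622063] [[0.64063691 0.32887745]
 [0.76490823 0.13552862]]
```

>>> carry_out:
  motion: [0, 0, 0, 0.1, -0.08, 0, 32, 0, 0, 0, 0, 0, 0.6, 32, 0, 0, 0, 0, 0, 0.6, 32, 0, 0, 0, 0, 0, 0.6, 32, 0, 0, 0, 0, 0, 0.5, 32, 0, 0, 0, 0, 0, 0.4, 32, 0, 0, 0, 0, 0, 0.3, 32, 0, 0, 0, 0, 0, 0.07, 32, 0, 0, 0, 0, 0, 0, 32]

```text
time_s: 5.65
tcp_pos: [0.5902, 0.2096, 0.13]
tool_rot: [3.142, -0.0, 1.528]
force: [0.6, -0.7, 0.1]
grip_width: 0.363
grasp_force: 0.0
```

>>> carry_out:
  motion: [0, 0, 0, 0, 0, 0, 4, 0, 0, 0, 0, 0, 0, 4, 0, 0, 0, 0, 0, 0, 4, 0, 0, 0, 0, 0, 0, 4, 0, 0, 0, 0, 0, 0, 4]

```text
time_s: 6.15
tcp_pos: [0.5904, 0.2098, 0.1305]
tool_rot: [3.141, -0.0, 1.529]
force: [-1.7, -0.3, 4.8]
grip_width: 0.101
grasp_force: 30.0
```

>>> carry_out:
  motion: [0, 0, 0, 0, -0.2, 0, 4, 0, 0, 0, 0, -0.4, 0, 4, 0, 0, 0, 0, -0.5, 0, 4, 0, 0, 0, 0, -0.5, 0, 4, 0, 0, 0, 0, -0.5, 0, 4, 0, 0, 0, 0, -0.4, 0, 4, 0, 0, 0, 0, -0.3, 0, 4, 0, 0, 0, 0, -0.3, 0, 4, 0, 0, 0, 0, -0.2, 0, 4, 0, 0, 0, 0, -0.1, 0, 4, 0, 0, 0, 0, 0, 0, 4]

```text
time_s: 7.25
tcp_pos: [0.4535, 0.215, 0.1304]
tool_rot: [-3.142, 0.001, 1.529]
force: [-0.9, -1.9, 11.2]
grip_width: 0.094
grasp_force: 30.0
```

>>> carry_out:
  motion: [0, 0, 0, 0, -0.1, 0, 4, 0, 0, 0, 0, -0.1, 0, 4, 0, 0, 0, 0, -0.1, 0, 4, 0, 0, 0, 0, -0.05, 0, 4, 0, 0, 0, 0, 0, 0, 4, 0, 0, 0, 0, 0, 0, 4]

```text
time_s: 7.85
tcp_pos: [0.4409, 0.2155, 0.1304]
tool_rot: [3.14, 0.0, 1.528]
force: [2.2, -2.1, 7.1]
grip_width: 0.1
grasp_force: 30.0
```

>>> carry_out:
  motion: [0, 0, 0, 0, -0.1, 0, 4, 0, 0, 0, 0, -0.1, 0, 4, 0, 0, 0, 0, 0, 0, 4, 0, 0, 0, 0, 0, 0, 4]

```text
time_s: 8.25
tcp_pos: [0.4407, 0.2155, 0.1307]
tool_rot: [3.128, -0.005, 1.524]
force: [27.9, -1.4, -20.5]
grip_width: 0.096
grasp_force: 30.0
```

At the stop. Relax, let go, rise.

>>> carry_out:
  motion: [0, 0, 0, 0, 0.2, 0, 4, 0, 0, 0, 0, 0, 0, 32, 0, 0, 0, 0, 0, 0, 32, 0, 0, 0, 0, 0, 0, 32, 0, 0, 0, 0, 0, 0, 32, 0, 0, 0, 0, 0, -0.5, 32, 0, 0, 0, 0, 0, -0.7, 32, 0, 0, 0, 0, 0, -1, 32, 0, 0, 0, 0, 0, -0.9, 60, 0, 0, 0, 0, 0, 0, 88]

```text
time_s: 9.25
tcp_pos: [0.4421, 0.2176, 0.2581]
tool_rot: [3.135, -0.003, 1.529]
force: [0.1, 0.4, 0.4]
grip_width: 0.521
grasp_force: 0.0
```

```bash
python3 - <<'E'
from h import *
im,d,p,W=grab('top'); cv2.imwrite('pics/t2.png',cv2.resize(im[100:340,20:340,::-1],None,fx=2,fy=2)); C=cloud(d,p,W); np.savez('t2.npz',im=im,C=C,d=d)
im,d,p,W=grab('scene'); cv2.imwrite('pics/s2.png',cv2.resize(im[200:440,240:560,::-1],None,fx=2,fy=2)); C=cloud(d,p,W); np.savez('s2.npz',im=im,C=C,d=d)
to(.4407,.2155,.29,87.6)
E
```

```text
at [0.4402 0.2159 0.2542] [ 3.14  -0.     1.529] turn [ 0.01 -0.   -0.  ] shift [-0.01  0.01 -0.9 ]
```

View pics/t2.png

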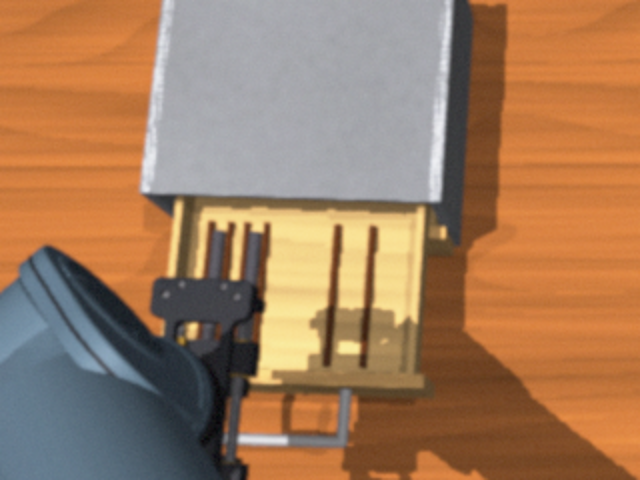

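View pics/s2.png

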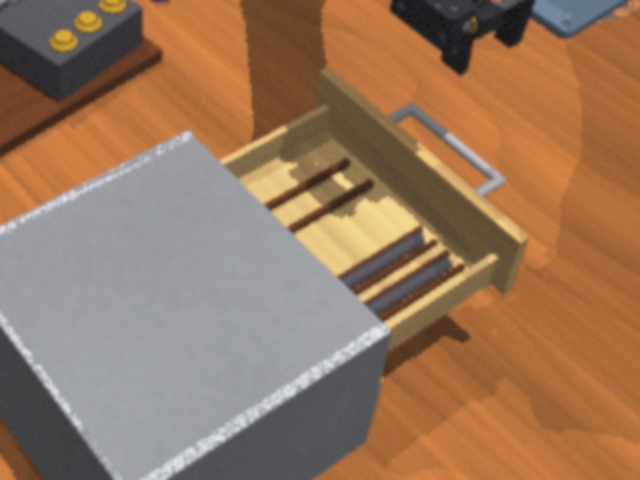

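The drawer is out. The empty cradle lies between the dark ribs, at top-crop columns about 332 and 368, rows 228–365. I locate the ribs numerically and compare with the bar-based prediction.

```bash
python3 - <<'E'
from h import *
im,d,p,W=grab('top'); C=cloud(d,p,W)
pts={0:[],1:[]}
g=im.astype(int).sum(2)
for r in range(222,250,2):
    row=g[r]; best=[]
    for k,(a,b) in enumerate([(178,192),(196,210)]):
        w=np.clip(np.median(row[178:210])-30-row[a:b],0,None)
        if w.sum()>0:
            u=(w*np.arange(a,b)).sum()/w.sum()
            ray=W[:3,:3]@np.array([(u-p['cx'])/p['fx'],-(r-p['cy'])/p['fy'],-1]); t=(.0975-W[2,3])/ray[2]; pts[k].append((W[:3,3]+t*ray)[:2])
for k in pts:
    P=np.array(pts[k]); f=np.polyfit(P[:,0],P[:,1],1); print(len(P),np.degrees(np.arctan(f[0])),np.polyval(f,.572),np.abs(P[:,1]-np.polyval(f,P[:,0])).max(),P[0],P[-1])
a=np.radians(-2.3); print('pred',np.array([.4407+.134*np.cos(a)+.045*np.sin(a),.2145+.134*np.sin(a)-.045*np.cos(a)]))
for x,y in [(.572,.164)]:
    m=(abs(C[...,0]-x)<.02)&(abs(C[...,1]-y)<.008); print('floor z',np.median(C[m][:,2]))
E
```

```text
14 -2.319252599944248 0.1769916831629495 0.00046929138669493664 [0.61995733 0.1749397 ] [0.57191856 0.17670971]
14 -1.9159278511740903 0.14494707623168318 0.0006797924308028225 [0.61979312 0.14277691] [0.57175486 0.14459928]
pred [0.57278612 0.16415859]
floor z 0.09069629708093419
```

>>> carry_out:
  motion: [0, 0, 1, 0, 0, 0, 88, 0, 0, 1, 0, 0, 0, 88, 0, 0, 1, 0, 0, 0, 88, 0, 0, 1, 0, 0, 0, 88, 0, 0, 1, 0, 0, 0, 88, 0, 0, 1, 0, 0, 0, 88, 0, 0, 1, 0, 0, 0, 88, 0, 0, 1, 0, 0, 0, 88, 0, 0, 1, 0, 0, 0, 88, 0, 0, 1, 0, 0, 0, 88, 0, 0, 1, 0, 0, 0, 88, 0, 0, 1, 0, 0, 0, 88]

```text
time_s: 10.6
tcp_pos: [0.4391, 0.2154, 0.2521]
tool_rot: [-3.142, 0.004, 0.478]
force: [-0.2, -0.8, -0.4]
grip_width: 0.999
grasp_force: 0.0
```

>>> carry_out:
  motion: [0, 0, 1, 0, 0, 0, 60, 0, 0, 1, 0, 0, 0, 60, 0, 0, 0.5, 0, 0, 0, 60, 0, 0, 0, 0, 1, 0, 60, 0, 0, 0, 0, 1, 0, 60, 0, 0, 0, 0, 1, 0, 60, 0, 0, 0, 0, 1, 0, 60, 0, 0, 0, 0, 1, 0, 50, 0, 0, 0, 0, 1, 0, 50, 0, 0, 0, 0, 1, 0, 50, 0, 0, 0, 0, 1, 0, 50]

```text
time_s: 11.7
tcp_pos: [0.5226, -0.0945, 0.2521]
tool_rot: [-3.141, 0.003, 0.263]
force: [0.4, 0.4, -0.0]
grip_width: 0.567
grasp_force: 0.0
```

>>> carry_out:
  motion: [0, 0, 0, 0.19, 1, 0, 50, 0, 0, 0, 0.19, 1, 0, 50, 0, 0, 0, 0.19, 1, 0, 50, 0, 0, 0, 0, 1, 0, 50, 0, 0, 0, 0, 0.7, 0, 50, 0, 0, 0, 0, 0, 0, 50, 0, 0, 0, 0, 0, 0, 50, 0, 0, 0, 0, 0, 0, 50]

```text
time_s: 12.5
tcp_pos: [0.5941, -0.2665, 0.2528]
tool_rot: [-3.139, 0.001, 0.265]
force: [0.8, 0.5, -0.1]
grip_width: 0.563
grasp_force: 0.0
```

```bash
python3 - <<'E'
from h import *
im,d,p,W=grab('wrist'); cv2.imwrite('pics/w3.png',im[...,::-1]); C=cloud(d,p,W)
m=(d>0)&(C[...,2]>.083)&(C[...,2]<.1)&(C[...,0]>.5)&(C[...,0]<.7)&(C[...,1]<-.2)&(C[...,1]>-.36)
nl,l,s,_=cv2.connectedComponentsWithStats(m.astype(np.uint8))
for k in range(1,nl):
    if s[k,4]>300:
        P=C[l==k]; r=cv2.minAreaRect(P[:,:2].astype(np.float32)); print(s[k],np.round(r[0],4),np.round(r[1],4),round(r[2],2),np.median(P[:,2]).round(4))
to(.5887,-.2715,.096,15); print(status.state()['joint_positions'].round(2))
E
```

```text
[ 314  148   22  133 2727] [ 0.5959 -0.2707] [0.1096 0.0176] 15.7 0.0909
at [ 0.5943 -0.2665  0.2533] [-3.14e+00  1.00e-03  2.66e-01] turn [-0.02  0.01  0.05] shift [-0.17  0.09  3.93]
[ 0.46  0.55 -0.15  1.53  0.09  1.08 -1.02]
```

View pics/w3.png

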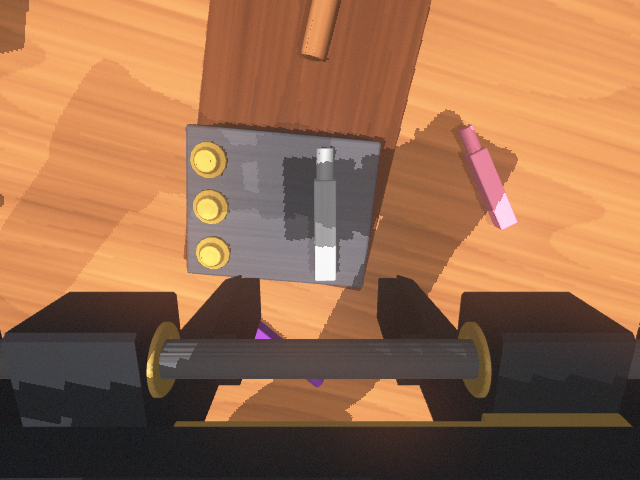

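The wrist view shows the steel punch at (325,215), tip away, with the bosses about 115 px to its left, well clear of the fingers.

>>> carry_out:
  motion: [0, 0, -0.1, -0.14, 0.11, 0, 50, 0, 0, 0, 0, 0, 0.7, 50, 0, 0, 0, 0, 0, 0.7, 50, 0, 0, 0, 0, 0, 0.7, 50, 0, 0, 0, 0, 0, 0.6, 50, 0, 0, 0, 0, 0, 0.5, 50, 0, 0, 0, 0, 0, 0.4, 50, 0, 0, 0, 0, 0, 0.23, 50, 0, 0, 0, 0, 0, 0.1, 50, 0, 0, 0, 0, 0, 0, 50]

```text
time_s: 13.55
tcp_pos: [0.5902, -0.2744, 0.0968]
tool_rot: [3.141, -0.0, 0.272]
force: [-0.4, -0.8, -0.0]
grip_width: 0.566
grasp_force: 0.0
```

>>> carry_out:
  motion: [0, 0, 0, 0, 0, 0, 30, 0, 0, 0, 0, 0, 0, 20, 0, 0, 0, 0, 0, 0, 12, 0, 0, 0, 0, 0, 0, 12, 0, 0, 0, 0, 0, 0, 12, 0, 0, 0, 0, 0, 0, 12]

```text
time_s: 14.15
tcp_pos: [0.5903, -0.2741, 0.097]
tool_rot: [-3.141, -0.0, 0.272]
force: [-2.0, 2.1, 3.9]
grip_width: 0.196
grasp_force: 30.0
```

>>> carry_out:
  motion: [0, 0, 0, 0, 0, -0.2, 12, 0, 0, 0, 0, 0, -0.4, 12, 0, 0, 0, 0, 0, -0.7, 12, 0, 0, 0, 0, 0, -0.9, 12, 0, 0, 0, 0, 0, -0.9, 12, 0, 0, 0, 0, 0, -0.6, 12, 0, 0, 0, 0, 0, -0.3, 12, 0, 0, 0.89, 0, 0, 0, 12, 0, 0, 0.89, 0, 0, 0, 12, 0, 0, 0.89, 0, 0, 0, 12, 0, 0, 0.89, 0, 0, 0, 12]

```text
time_s: 15.25
tcp_pos: [0.5895, -0.2742, 0.2561]
tool_rot: [-3.141, 0.002, -0.042]
force: [-0.1, 0.2, -3.5]
grip_width: 0.198
grasp_force: 30.0
```

>>> carry_out:
  motion: [0, 0, 0, -0.1, -0.5, 0, 12, 0, 0, 0, -0.1, -0.9, 0, 12, 0, 0, 0, -0.1, -1, 0, 12, 0, 0, 0, -0.1, -1, 0, 12, 0, 0, 0, -0.1, -1, 0, 12, 0, 0, 0, -0.1, -1, 0, 12, 0, 0, 0, -0.1, -1, 0, 12, 0, 0, 0, -0.1, -1, 0, 12, 0, 0, 0, -0.1, -1, 0, 12, 0, 0, 0, -0.1, -1, 0, 12, 0, 0, 0, -0.03, -0.9, 0, 12, 0, 0, 0, 0, -0.58, 0, 12]

```text
time_s: 16.45
tcp_pos: [0.5646, 0.1656, 0.2564]
tool_rot: [-3.141, 0.001, -0.035]
force: [-0.0, -0.3, -1.6]
grip_width: 0.201
grasp_force: 30.0
```

>>> carry_out:
  motion: [0, 0, 0, 0, 0, 0, 12, 0, 0, 0, 0, 0, 0, 12, 0, 0, 0, 0, 0, 0, 12]

```text
time_s: 16.75
tcp_pos: [0.5658, 0.1604, 0.2564]
tool_rot: [3.14, 0.001, -0.041]
force: [-0.3, 0.2, -4.6]
grip_width: 0.2
grasp_force: 30.0
```

```bash
python3 - <<'E'
from h import *
to(.566,.1625,.25,-2.2)
im,d,p,W=grab('wrist'); cv2.imwrite('pics/w4.png',im[...,::-1]); C=cloud(d,p,W); np.savez('w4.npz',im=im,C=C,d=d,W=W,K=[p['fx'],p['fy'],p['cx'],p['cy']])
s=status.state(); print(s['grip_width'],s['grasp_force'])
E
```

```text
at [0.5658 0.1604 0.2564] [ 3.14e+00  1.00e-03 -4.10e-02] turn [ 0.02  0.01 -0.02] shift [ 0.   -0.05  0.16]
0.1981549012107872 29.99881088733673
```

View pics/w4.png

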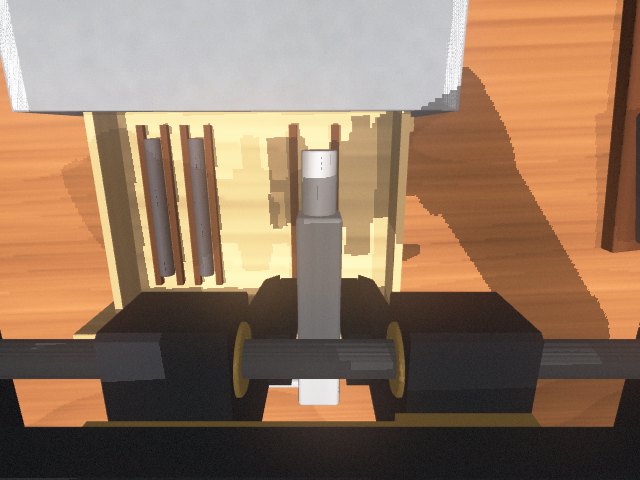

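The wrist view shows the punch at columns 298–341, tip forward. The cradle ribs are at about columns 294 and 337 near row 135. I compute the offset between them.

```bash
python3 - <<'E'
from h import *
z=np.load('w4.npz');C=z['C'];im=z['im'].astype(int);W=z['W'];fx,fy,cx,cy=z['K'];g=im.sum(2)
def ray(u,v,h):
    r=W[:3,:3]@np.array([(u-cx)/fx,-(v-cy)/fy,-1]); return (W[:3,3]+r*(h-W[2,3])/r[2])[:2]
# red-brown mask: dark & reddish
m=(g<330)&(im[...,0]>1.5*im[...,2])&(im[...,0]-im[...,2]>30)
for a,b,lo,hi in [(285,304,130,270),(330,345,130,146),(331,346,160,205)]:
    P=[]
    for v in range(lo,hi,4):
        c=np.where(m[v,a:b])[0]+a
        if 5<=len(c)<=13: P.append([*ray(c.mean(),v,.098),len(c),c.mean(),v])
    P=np.array(P)
    if len(P)>2:
        f=np.polyfit(P[:,0],P[:,1],1); print(len(P),np.degrees(np.arctan(f[0])).round(2),'y at .572:',np.polyval(f,.572).round(4),P[[0,-1]].round(3).tolist())
m=(z['d']>0)&(C[...,2]>.235)&(C[...,2]<.262); m[:,:290]=0; m[:,350:]=0; m[330:]=0;m[:,:]&=(np.arange(480)[:,None]<275)
P=C[m]; r=cv2.minAreaRect(P[:,:2].astype(np.float32)); print('punch front',np.round(r[0],4),np.round(r[1],4),r[2],np.median(P[:,2]),P[:,0].max())
sq=P[P[:,0]<P[:,0].max()-.03]; f=np.polyfit(sq[:,0],sq[:,2],1); print('pitch deg',np.degrees(np.arctan(f[0])),'z at tcp',np.polyval(f,.566))
E
```

```text
23 -2.58 y at .572: 0.1794 [[0.63, 0.177, 8.0, 292.5, 138.0], [0.541, 0.181, 5.0, 294.0, 250.0]]
punch front [0.6029 0.1585] [0.018  0.0483] 87.39827728271484 0.2493447365391694 0.6271314765652729
pitch deg 0.18770353141317347 z at tcp 0.2503974635619744
```

```bash
python3 - <<'E'
from h import *
z=np.load('w4.npz');im=z['im'].astype(int);W=z['W'];fx,fy,cx,cy=z['K'];g=im.sum(2)
def ray(u,v,h):
    r=W[:3,:3]@np.array([(u-cx)/fx,-(v-cy)/fy,-1]); return (W[:3,3]+r*(h-W[2,3])/r[2])[:2]
for v in (130,136,142):
    print(v,'L',g[v,284:304].tolist(),'R',g[v,326:346].tolist())
    print([ray(u,v,.098).round(4).tolist() for u in (290,298,331,340)])
E
```

```text
130 L [688, 689, 690, 689, 599, 370, 358, 350, 354, 350, 353, 354, 322, 411, 488, 483, 683, 690, 690, 688] R [685, 690, 650, 645, 641, 346, 339, 344, 334, 336, 335, 338, 336, 436, 481, 679, 686, 685, 687, 691]
[[0.6356, 0.1785], [0.6354, 0.1725], [0.6344, 0.1477], [0.6341, 0.1409]]
136 L [689, 645, 646, 644, 590, 373, 354, 359, 348, 354, 349, 356, 332, 411, 480, 483, 500, 495, 686, 693] R [689, 684, 651, 643, 640, 349, 333, 339, 330, 337, 333, 337, 325, 439, 480, 681, 688, 687, 683, 687]
[[0.6313, 0.1787], [0.6311, 0.1727], [0.63, 0.1478], [0.6297, 0.141]]
142 L [495, 490, 408, 399, 418, 290, 284, 279, 280, 281, 282, 283, 278, 352, 488, 487, 489, 489, 490, 483] R [689, 684, 689, 441, 404, 313, 266, 263, 275, 251, 264, 272, 271, 411, 474, 478, 482, 469, 473, 479]
[[0.6269, 0.179], [0.6267, 0.1729], [0.6256, 0.148], [0.6254, 0.1411]]
```

>>> carry_out:
  motion: [0, 0, 0, 0, -0.085, 0, 12, 0, 0, 0, 0, 0, 0.5, 12, 0, 0, 0, 0, 0, 0.7, 12, 0, 0, 0, 0, 0, 0.7, 12, 0, 0, 0, 0, 0, 0.6, 12, 0, 0, 0, 0, 0, 0.4, 12, 0, 0, 0, 0, 0, 0.2, 12, 0, 0, 0, 0, 0, 0, 12, 0, 0, 0, 0, 0, 0, 12]

```text
time_s: 17.7
tcp_pos: [0.5666, 0.1656, 0.1335]
tool_rot: [-3.141, -0.001, -0.039]
force: [1.0, 0.6, -2.8]
grip_width: 0.196
grasp_force: 30.0
```

```bash
python3 - <<'E'
from h import *
to(.566,.1637,.1155,-2.3); print(status.state()['force'])
im,d,p,W=grab('wrist'); cv2.imwrite('pics/w5.png',im[...,::-1])
E
```

```text
at [0.5666 0.1656 0.1335] [-3.141e+00 -1.000e-03 -3.900e-02] turn [-0.   -0.01  0.01] shift [-0.01  0.05  0.45]
[ 0.97742365  0.62112219 -2.82245803]
```

View pics/w5.png

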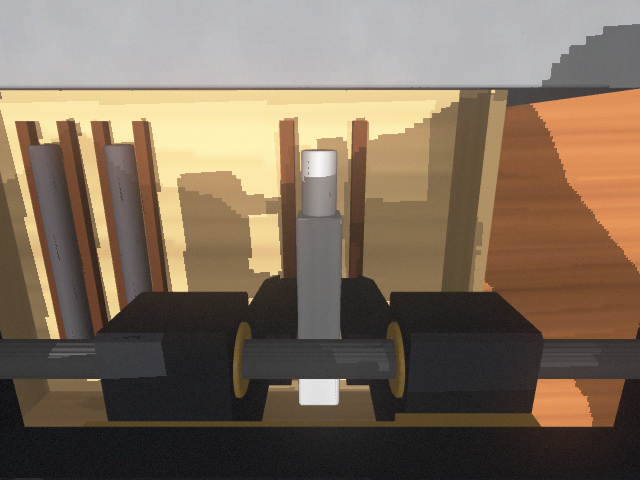

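The wrist view shows the cradle middle at column about 323.5 (ribs 289 and 358) and the punch at 318.5, so it needs about 2 mm to the right. Then I lower it.

>>> carry_out:
  motion: [0, 0, 0, 0, 0.05, 0, 12, 0, 0, 0, 0, 0, 0.15, 12, 0, 0, 0, 0, 0, 0.15, 12, 0, 0, 0, 0, 0, 0.1, 12, 0, 0, 0, 0, 0, 0.05, 12, 0, 0, 0, 0, 0, 0, 12, 0, 0, 0, 0, 0, 0, 12]

```text
time_s: 18.45
tcp_pos: [0.5664, 0.1633, 0.115]
tool_rot: [3.142, -0.001, -0.039]
force: [-0.4, -0.4, 1.8]
grip_width: 0.196
grasp_force: 30.0
```

>>> carry_out:
  motion: [0, 0, 0, 0, 0, 0, 26, 0, 0, 0, 0, 0, 0, 36, 0, 0, 0, 0, 0, 0, 40, 0, 0, 0, 0, 0, 0, 40, 0, 0, 0, 0, 0, 0, 40, 0, 0, 0, 0, 0, -0.2, 40, 0, 0, 0, 0, 0, -0.5, 40, 0, 0, 0, 0, 0, -0.9, 40, 0, 0, 0, 0, 0, -1, 40, 0, 0, 0, 0, 0, -0.9, 40, 0, 0, 0, 0, 0, 0, 40, 0, 0, 0, 0, 0, 0, 40]

```text
time_s: 19.65
tcp_pos: [0.5662, 0.1636, 0.2558]
tool_rot: [-3.141, -0.002, -0.039]
force: [-0.3, -0.6, -0.7]
grip_width: 0.454
grasp_force: 0.0
```

```bash
python3 - <<'E'
from h import *
im,d,p,W=grab('wrist'); cv2.imwrite('pics/w6.png',im[...,::-1]); C=cloud(d,p,W)
to(.4407,.2155,.2535,87.7)
m=(d>0)&(C[...,2]>.103)&(C[...,2]<.116)&(abs(C[...,0]-.57)<.08)&(abs(C[...,1]-.163)<.03)
P=C[m];r=cv2.minAreaRect(P[:,:2].astype(np.float32)); print(np.round(r[0],4),np.round(r[1],4),r[2],np.median(P[:,2]))
E
```

```text
at [0.5655 0.1633 0.2545] [ 3.141  0.    -0.039] turn [-0.000e+00  1.000e-02 -1.798e+01] shift [ 1.18 -3.17  0.02]
[0.5621 0.1604] [0.0598 0.1299] 87.60002899169922 0.1088975960760904
```

View pics/w6.png

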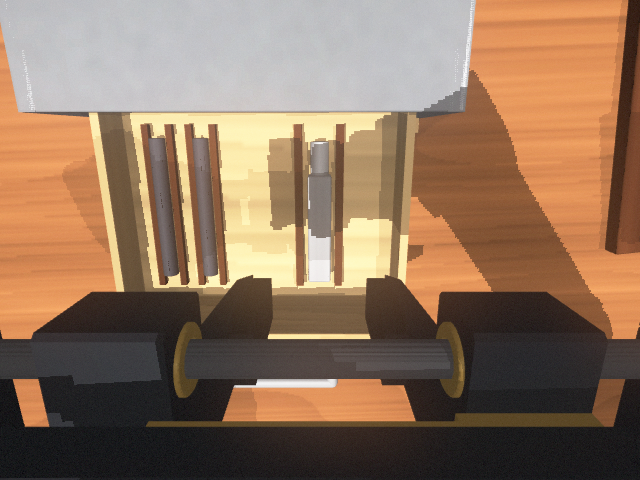

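The punch lies centred at column 319 between the ribs (299 and 339), inside their length. Next I push the drawer shut with closed fingers on the bar.

>>> carry_out:
  motion: [0, 0, 0, -0.5, -0.14, 0, 20, 0, 0, 0, -0.8, -0.2, 0, 10, 0, 0, 0, -0.8, -0.2, 0, 0, 0, 0, 0, -0.8, -0.2, 0, 0, 0, 0, 0, -0.7, -0.2, 0, 0, 0, 0, 0, -0.46, -0.2, 0, 0, 0, 0, 0, 0, 0, 0.5, 0, 0, 0, 0, 0, 0, 0.8, 0, 0, 0, 0, 0, 0, 0.8, 0, 0, 0, 0, 0, 0, 0.6, 0, 0, 0, 0, 0, 0, 0.41, 0, 0, 0, 0, 0, 0, 0, 0]

```text
time_s: 20.9
tcp_pos: [0.4029, 0.214, 0.1274]
tool_rot: [3.138, 0.006, -0.038]
force: [-0.3, -0.8, 0.7]
grip_width: 0.006
grasp_force: 0.0
```

>>> carry_out:
  motion: [0, 0, 0, 0.1, 0, 0, 0, 0, 0, 0, 0.2, 0, 0, 0, 0, 0, 0, 0.2, 0, 0, 0, 0, 0, 0, 0.2, 0, 0, 0, 0, 0, 0, 0.2, 0, 0, 0, 0, 0, 0, 0.2, 0, 0, 0]

```text
time_s: 21.5
tcp_pos: [0.4499, 0.2137, 0.1305]
tool_rot: [-3.141, 0.0, -0.039]
force: [-2.1, 0.8, 1.0]
grip_width: 0.0
grasp_force: 1.2
```

>>> carry_out:
  motion: [0, 0, 0, 0.25, 0, 0, 0, 0, 0, 0, 0.25, 0, 0, 0, 0, 0, 0, 0.25, 0, 0, 0, 0, 0, 0, 0.25, 0, 0, 0, 0, 0, 0, 0.25, 0, 0, 0, 0, 0, 0, 0.25, 0, 0, 0, 0, 0, 0, 0.25, 0, 0, 0, 0, 0, 0, 0.25, 0, 0, 0, 0, 0, 0, 0.25, 0, 0, 0, 0, 0, 0, 0.25, 0, 0, 0, 0, 0, 0, 0.2, 0, 0, 0, 0, 0, 0, 0.1, 0, 0, 0]

```text
time_s: 22.7
tcp_pos: [0.5622, 0.2091, 0.1302]
tool_rot: [-3.142, -0.0, -0.039]
force: [-2.2, 1.8, 0.8]
grip_width: 0.009
grasp_force: 1.1
```

>>> carry_out:
  motion: [0, 0, 0, 0.1, 0, 0, 0, 0, 0, 0, 0.1, 0, 0, 0, 0, 0, 0, 0.1, 0, 0, 0, 0, 0, 0, 0.1, 0, 0, 0, 0, 0, 0, 0, 0, 0, 0, 0, 0, 0, 0, 0, 0, 0]

```text
time_s: 23.3
tcp_pos: [0.5756, 0.2087, 0.13]
tool_rot: [3.14, 0.004, -0.038]
force: [-7.7, 0.1, 3.9]
grip_width: 0.009
grasp_force: 3.5
```

>>> carry_out:
  motion: [0, 0, 0, 0.1, 0, 0, 0, 0, 0, 0, 0.05, 0, 0, 0, 0, 0, 0, 0, 0, 0, 0, 0, 0, 0, 0, 0, 0, 0]

```text
time_s: 23.7
tcp_pos: [0.5759, 0.2088, 0.1295]
tool_rot: [3.138, 0.014, -0.037]
force: [-23.3, -2.0, 17.5]
grip_width: 0.004
grasp_force: 11.9
```

Firmly home. I back off, raise and check.

>>> carry_out:
  motion: [0, 0, 0, -0.3, 0, 0, 0, 0, 0, 0, -0.7, 0, 0, 0, 0, 0, 0, -0.8, 0, 0, 0, 0, 0, 0, -0.4, 0, -0.5, 0, 0, 0, 0, 0, 0, -0.9, 0, 0, 0, 0, 0, 0, -1, 0, 0, 0, 0, 0, 0, -0.6, 0, 0, 0, 0, 0, 0.8, 0, 0, 0, 0, 0, 0, 1, 0, 0, 0, 0, 0, 0, 1, 0, 0, 0, 0, 0, 0, 0.8, 0, 0, 0, 0, 0, 0, 0, 0, 0]

```text
time_s: 24.9
tcp_pos: [0.4903, 0.0624, 0.2505]
tool_rot: [3.139, -0.001, -0.046]
force: [0.3, 0.2, -1.0]
grip_width: 0.008
grasp_force: 0.0
```

```bash
python3 - <<'E'
from h import *
im,d,p,W=grab('top'); cv2.imwrite('pics/t7.png',im[...,::-1]); C=cloud(d,p,W)
print(toolT()[:3,3], status.state()['time_s'])
z=np.load('top0.npz'); c=np.array([.760,.2005]); a=np.radians(-2.2); ex=np.array([np.cos(a),np.sin(a)]); ey=np.array([-ex[1],ex[0]])
for nm,C,d in(('before',z['C'],z['d']),('after',C,d)):
    L=np.stack([(C[...,:2]-c)@ex,(C[...,:2]-c)@ey,C[...,2]],-1)
    for h in (.13,.055):
        m=(d>0)&(L[...,0]<-.16)&(L[...,0]>-.25)&(abs(L[...,1])<.045)&(abs(L[...,2]-h)<.012); P=L[m]; print(nm,h,m.sum(),np.median(P[:,0]).round(4) if m.sum() else None)
E
```

```text
[0.49037838 0.06546182 0.25060775] 24.95
before 0.13 293 -0.1723
before 0.055 255 -0.1715
after 0.13 24 -0.1714
after 0.055 0 None
```

View pics/t7.png

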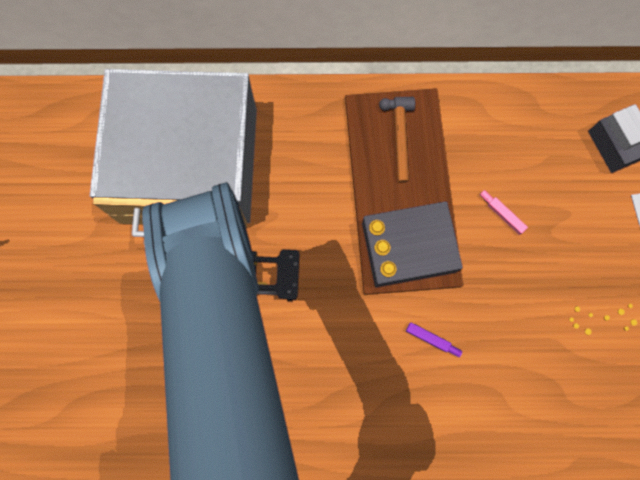

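The top view shows the drawer shut, with the bar at the same place as before, and the bosses and hammer undisturbed. I hand the job in.

```bash
python3 -c "
from workcell import job_done
print(job_done())"
```

```text
the job is handed in; nothing more can be done
None
```

I laid the punch in the cradle, pushed the top drawer home and handed the job in at about 25 s; I couldn't see the punch once the drawer was shut, and the judge's verdict wasn't shown.

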